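Slide the board home and hold the probe lever down through the guard window

ROBOT

A 6-joint arm with a two-finger parallel gripper is mounted at the origin on a cart in front of the work surface, level with it; the furniture and walls round the work are solid. World frame = base frame: x ahead of the robot, y to its left, z up, the work surface at z = 0. Lengths are in m, angles in rad, forces in N, time in s.
With the tool pointing down it reaches from about 0.3 to 1 m from the base axis. Payload 5.1 kg.
Tool frame: the origin (TCP) lies at the very end of the fingers, on their centre line; the grasp point (between the pads) lies 19 mm behind it; z points along the fingers, y is the direction in which the jaws open and shut (so a half turn about z gives the same grasp; the last joint's range is limited). The gripper opens to 95 mm and grips with 3 to 60 N. Pads are 20 mm wide; open, the fingers measure 119 mm over their backs; the gripper's body (75 mm by 180 mm) begins 59 mm behind the grasp point.
Start: joints at [-1.333, 0.124, 1.65, -0, 1.367, -0.083], TCP at [0.205, -0.617, 0.215] pointing down, gripper open.
Joint ranges: [-2.61, 2.61], [-1.02, 2.33], [0.03, 2.71], [-1.35, 4.49], [0.32, 2.68], [-2.91, 2.91]. Speed limits (rad/s): [2.57, 2.57, 3.14, 3.14, 3.14, 3.14].

INTERFACE

Orientations are given as a rotation vector (axis times angle).
In Python, from station import robot gives the robot as it stands.
- The arm moves only by the tool drive_tool, never from a script. Its argument "commands" is a list of rows, each a list of 7 numbers: the shift along the tool's x, y, z in cm, then the turn, a rotation vector about the tool's x, y, z in rad, then the opening in per cent of the stroke, from 0 (shut) to 100 (fully open). In form: [[tx, ty, tz, wx, wy, wz, claw], ...]. A call has 1 to 8 rows; each row shifts and turns the commanded pose from where the row before left it, along the tool's axes as they then stand; what a row does not reach is not made up. A row lasts 1/8 s, in which the tool goes at most 62.5 mm and 10.7 degrees, less where a joint would pass 70% of its speed; a pose out of reach is approached as far as the arm can. A call with a gripper value outside its range is refused whole. The fingers move at their own pace and stop on an object; the grip force is fixed at half the most. Time passes only in rows, so rows that do not move let the fingers close. It gives the time, the measured TCP pose, the force and the opening at its end, in the units of the state.
- robot.read_state(): the state, without advancing time (a new reading comes with each control period).
- robot.snapshot(name): name is "scene" or "top" or "wrist"; returns the picture (384x512x3 uint8, red, green, blue); there is no depth.
- robot.camera_params(name): a dict with "fx", "fy", "cx", "cy" (pixels), "k1" (the pictures are not rectified: a ray, as slopes to the right and down, at radius r is drawn at 1 + k1 r^2 times it, then the intrinsics apply), "xyz" and "orientation" of the camera in the world; the wrist camera has in their place "mount" (4x4, takes a point from camera to tool coordinates, whose origin is the TCP and whose axes are the flange's). Camera axes: x right, y down, z forward; pixel columns grow to the right and rows downward; lengths in m; the calibration is good to about 2 mm. A picture is of the moment at which its call begins: read the wrist's pose just before it. camera_params takes no time and is no camera call.
- robot.close_job(): hands the job in, once; it reports no verdict.
Trained networks look in the newest picture that a camera, given by its name, has taken for a name from the list of things; names that differ only in an ending like _2 or _b are one class to them, and where a whole thing is asked for, a point or a joint stands for the part that bears it (a point fixed in the world has none). Each returns a list of dicts, best first, with "score" (0 to 1); they miss things now and then, are a little off and sometimes report something else, mostly with a low value. They report only what shows in the picture. A call takes as long as a camera call.
- robot.cut_out(label, camera): "region" (384x512 bool, what is visible of it) and "point" ([column, row] in pixels, amid what is visible of it).
The state is a dict: "time_s": time; "qpos": joint angles; "qd": joint speeds; "effort": joint torques, N m; "position": TCP position; "orientation": TCP orientation; "force": force on the tool from outside, world axes, zero at the start; "ft_torque": the same for the moment, N m; "opening": opening from 0.0 (shut) to 1.0 (fully open).
Only numpy, scipy, OpenCV 4.12 (cv2) and the standard library are available. Lean on these libraries where they do the work, as an engineer would, in place of code of your own. Each camera call takes 0.05 s, during which the arm holds its last target.

TASK

Put the circuit board under test in the small test press: push the white sliding board carrier fully home, until its upright push plate rests against the two stop posts. Then reach down through the square window in the grey guard and press the lever's round black pad all the way down, and finish while still holding it down. Never touch the guard, lift nothing, and leave everything else on the desk where it is.

Things in the scene. Friction and masses are not known exactly. Their poses are not given: they have to be found in the camera images.
- fixture: the press's dark base plate, 10 mm thick, fixed on 4 mm feet, with a side shelf at -y (to y = -147 mm). Origin: plate's underside, 4 mm above the desk, on the press's middle line, 130 mm behind the front edge. x = direction in which the carrier is pushed, z up. Two stop posts, 14 mm wide, tops 50 mm above the desk, at y = +-47.5 mm, front faces at x = -75 mm; rails behind them leave the carrier 2 mm play each side
- carrier: loose white board carrier, 0.25 to 0.5 kg: a sled 118 x 76 x 8 mm lying on the base, blue circuit board fixed on it. Origin: underside (14 mm above the desk), in the plane of the push plate's front face; x = push direction. Starts 30 to 60 mm short of home; home, push plate against both posts, its origin is at x = -83 mm, y = 0 of the fixture. Sliding friction 1 to 5 N
- push_face (a point): centre of the flat upright front face of the carrier's push plate, 35 mm above the desk; push here along the carrier's +x. The plate is 116 mm wide (y), 8 mm thick (x) and spans 16 to 54 mm above the desk; it stands at the front end of the sled
- guard: the fixed grey sheet-metal guard over the lever, not to be touched: a level top 4 mm thick, 150 mm wide (y), on two side walls, with a square 64 x 64 mm window. Origin: centre of the window on the top surface, 89 mm above the desk, 5 mm in +x from the fixture's origin; axes as the fixture's. The top runs from x = -50 mm (front edge) to x = +98 mm of this frame
- pad: round black press pad, 36 mm across, 12 mm thick, on the lever's free end under the window's centre. Origin: centre of its flat top. Lever up: top 79 mm above the desk, 10 mm below the guard's top surface; fully pressed: its centre is 19 mm lower, shifted by under 3 mm, and it is tipped 0.22 rad, front edge lower. The lever, 14 mm wide, runs from it in +x to a pivot 87 mm away
- lever (a joint): angle of the lever in rad: 0 up (sprung, as found), 0.22 at its lower stop. Spring return: about 4 N on the pad to start moving, about 9 N at the stop; let go, it rises again. A brass-pinned probe head under the pad follows it down to the board
- kapton_roll: bystander: amber tape roll 50 mm across, 12 mm tall, lying flat, loose, on the press's side shelf; origin at its underside's centre
- usb_stick: bystander: red USB stick 17 x 50 x 8 mm, loose, on the press's side shelf; origin at its underside's centre
- flux_bottle: bystander: small beige bottle with a black cap, 30 mm across, 75 mm tall, standing, loose, on the press's side shelf; origin at its underside's centre

How it is judged:
By the outcome, as a careful person would: the job done as asked, in the order asked, and still so for the second after the job is handed in, while the arm keeps its last pose, push and grip.
It also fails if it takes over 42 s, if anything falls off the work surface, if the arm or the gripper's body presses on something with over 40 N, if the wrist force passes 120 N, or if a joint passes its speed limit or range.

## Working session

There is one attempt and no reset: what is moved stays moved. The work goes in short steps, Python scripts to look and compute and a tool call to move; the robot and the scene stay as the last step left them, time stands still between calls to the robot, and variables do not carry over. Pictures are saved under pics/ and viewed, and the job is handed in when it is done.

Besides the shell and the picture viewer there is one more tool, called as name([rows], argument=value, ...), one row to a line, values as JSON. drive_tool: Moves the arm, as the interface text tells. Its arguments: {"type":"object","properties":{"commands":{"type":"array"}},"required":["commands"]}

```bash
ls; mkdir -p pics; python3 - <<'E'
from station import robot
import cv2
print(robot.read_state())
for n in ["scene","top","wrist"]:
    im=robot.snapshot(n); cv2.imwrite(f"pics/{n}0.png",im[:,:,::-1])
    print(n,robot.camera_params(n))
E
```

```text
pics
{'time_s': 0.0, 'qpos': array([-1.33259173e+00,  1.24495415e-01,  1.65168008e+00, -2.26735226e-05,
        1.36751258e+00, -8.26444192e-02]), 'qd': array([-6.93844036e-04,  1.07318006e-03, -6.60262723e-04,  8.03547765e-04,
       -2.05706867e-03,  1.01688095e-05]), 'effort': array([-1.87154845e-03, -4.17611647e+01, -3.59929454e+01,  7.73383328e-02,
        4.92774462e-02, -1.96992773e-04]), 'position': array([ 0.20477639, -0.61621329,  0.21338974]), 'orientation': array([-3.09919151e+00, -5.01503165e-01,  2.90329489e-04]), 'force': array([0.44682159, 0.5640189 , 0.48533041]), 'ft_torque': array([ 0.01262537, -0.02985686, -0.03506038]), 'opening': 0.9998363643711321}
scene {'fx': 431.81447561550624, 'fy': 431.81447561550624, 'cx': 253.37961678701484, 'cy': 192.84240626806186, 'k1': 0.057366580825762035, 'xyz': array([ 0.13481818, -1.00619441,  0.49016142]), 'orientation': array([-2.01690029,  0.53473671, -0.28178649])}
top {'fx': 456.6575696375563, 'fy': 456.6575696375563, 'cx': 251.3396068847949, 'cy': 188.0034552784369, 'k1': -0.15000387015033845, 'xyz': array([ 0.46767949, -0.35311303,  0.93174401]), 'orientation': array([-2.15020915,  2.21697721,  0.01545484])}
wrist {'fx': 274.9509610721887, 'fy': 274.9509610721887, 'cx': 255.18967745647058, 'cy': 190.97719238817317, 'k1': -0.05093212804575792, 'mount': array([[ 6.57259804e-04, -9.69017636e-01, -2.46990664e-01,
         6.92642598e-02],
       [ 9.99999702e-01,  7.37112188e-04, -2.30839100e-04,
        -2.02472122e-04],
       [ 4.05746988e-04, -2.46990439e-01,  9.69017832e-01,
        -1.69988708e-01],
       [ 0.00000000e+00,  0.00000000e+00,  0.00000000e+00,
         1.00000000e+00]])}
```

View pics/scene0.png

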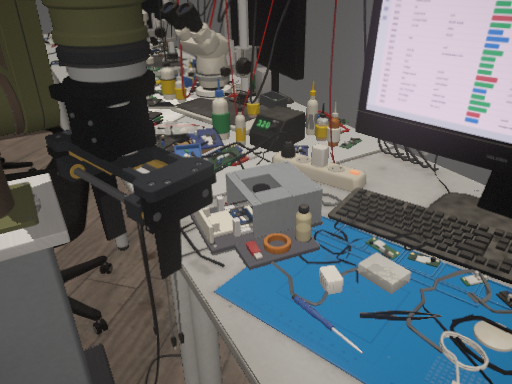

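View pics/top0.png

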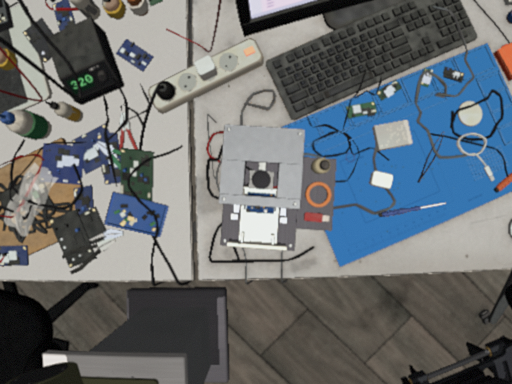

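View pics/wrist0.png

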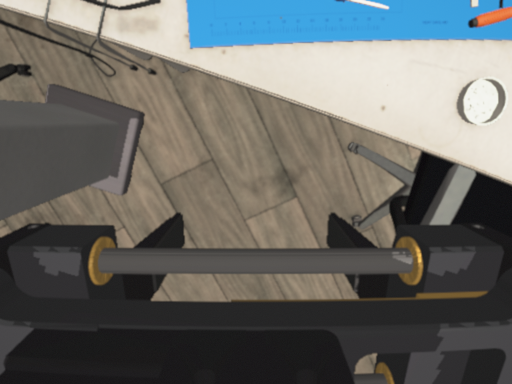

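The top view shows the press at around (262,190), with the pad at (262,179) in the window and the carrier's plate at about (257,245). The bystanders are on the right-hand shelf at columns 305–330. Next I'll measure them.

```bash
cat > h.py <<'E'
import numpy as np, cv2
from scipy.spatial.transform import Rotation as R
from station import robot
def K(c): return np.array([[c['fx'],0,c['cx']],[0,c['fy'],c['cy']],[0,0,1.]]), np.array([c['k1'],0,0,0,0.])
def pose(c,st=None):
    if 'mount' in c:
        st=st or robot.read_state()
        T=np.eye(4);T[:3,:3]=R.from_rotvec(st['orientation']).as_matrix();T[:3,3]=st['position']
        T=T@c['mount'];return T[:3,:3],T[:3,3]
    return R.from_rotvec(c['orientation']).as_matrix(),c['xyz']
def proj(P,c,st=None):
    k,d=K(c);Rm,t=pose(c,st);Rw=Rm.T
    return cv2.projectPoints(np.atleast_2d(np.asarray(P,float)),cv2.Rodrigues(Rw)[0],-Rw@t,k,d)[0][:,0]
def unproj(uv,z,c,st=None):
    k,d=K(c);Rm,t=pose(c,st)
    p=cv2.undistortPoints(np.atleast_2d(np.asarray(uv,float))[:,None],k,d)[:,0]
    r=np.c_[p,np.ones(len(p))]@Rm.T
    return t+r*((z-t[2])/r[:,2])[:,None]
E
python3 - <<'E'
from h import *
c=robot.camera_params('top')
im=cv2.imread('pics/top0.png')
crop=cv2.resize(im[105:270,195:345],None,fx=4.5,fy=4.5,interpolation=cv2.INTER_CUBIC)[:,:800]
crop=crop[:600] if crop.shape[0]<=600 else cv2.resize(im[105:270,195:345],None,fx=3.6,fy=3.6,interpolation=cv2.INTER_CUBIC)
cv2.imwrite('pics/topcrop.png',crop)
Z=dict(guard=.089,pad=.079,carrier=.03,push_face=.054,fixture=.014,kapton_roll=.026,usb_stick=.022,flux_bottle=.089)
for cam in ['top','scene']:
  robot.snapshot(cam)
  for l,z in Z.items():
    if cam=='scene' and l not in('carrier','push_face','pad'):continue
    r=robot.cut_out(l,cam)
    for q in r[:2]:
        m=q['region']; 
        rect=cv2.minAreaRect(np.argwhere(m)[:,::-1].astype(np.float32))
        print(cam,l,round(q['score'],2),q['point'],m.sum(),[np.round(x,1) for x in rect],unproj(rect[0],z,robot.camera_params(cam)).round(4))
    if r: np.save(f'pics/{cam}_{l}.npy',r[0]['region'])
E
```

```text
top guard 0.74 [263.8, 157.5] 5178 [array([261.8, 166.1]), array([81.3, 80.1]), np.float64(4.1)] [[ 0.5338 -0.3364  0.089 ]]
top pad 0.85 [261.3, 180.1] 283 [array([261., 180.]), array([18., 18.]), np.float64(90.0)] [[ 0.5087 -0.3339  0.079 ]]
top pad 0.42 [316.8, 216.1] 166 [array([316., 216.]), array([ 8., 24.]), np.float64(90.0)] [[ 0.4384 -0.4343  0.079 ]]
top carrier 0.89 [258.7, 223.9] 1842 [array([258.4, 217.7]), array([57.1, 59.7]), np.float64(3.9)] [[ 0.4367 -0.3254  0.03  ]]
top carrier 0.54 [274.8, 178.8] 9227 [array([276.5, 187.8]), array([114.4, 120.6]), np.float64(3.7)] [[ 0.4947 -0.363   0.03  ]]
top push_face 0.68 [262.8, 228.4] 2025 [array([258.4, 217.8]), array([59.3, 60. ]), np.float64(3.9)] [[ 0.4374 -0.3262  0.054 ]]
top fixture 0.92 [273.6, 178.7] 9342 [array([276.7, 187.6]), array([114.4, 122.1]), np.float64(4.4)] [[ 0.4955 -0.3636  0.014 ]]
top kapton_roll 0.71 [315.1, 183.6] 234 [array([318., 194.]), array([24., 24.]), np.float64(90.0)] [[ 0.4799 -0.4447  0.026 ]]
top usb_stick 0.67 [316.5, 217.8] 205 [array([316.1, 216.7]), array([24.5,  9.4]), np.float64(10.3)] [[ 0.435  -0.4399  0.022 ]]
top flux_bottle 0.53 [319.9, 164.2] 218 [array([319.5, 166. ]), array([14., 17.]), np.float64(90.0)] [[ 0.5306 -0.4429  0.089 ]]
scene pad 0.53 [261.3, 189.8] 120 [array([260.6, 186.6]), array([ 8. , 16.7]), np.float64(78.7)] [[ 0.5111 -0.3323  0.079 ]]
scene pad 0.21 [274.8, 246.9] 410 [array([277., 243.]), array([20., 26.]), np.float64(90.0)] [[ 0.4372 -0.5156  0.079 ]]
scene carrier 0.92 [221.9, 218.6] 1282 [array([224.9, 216.4]), array([36.2, 55.4]), np.float64(65.9)] [[ 0.4314 -0.3252  0.03  ]]
scene carrier 0.32 [273.3, 193.2] 4526 [array([275., 198.]), array([70.4, 95.3]), np.float64(78.9)] [[ 0.5564 -0.3138  0.03  ]]
scene push_face 0.96 [223.2, 220.3] 1250 [array([223.8, 222.7]), array([32.8, 58.1]), np.float64(85.9)] [[ 0.4044 -0.3799  0.054 ]]
```

View pics/topcrop.png

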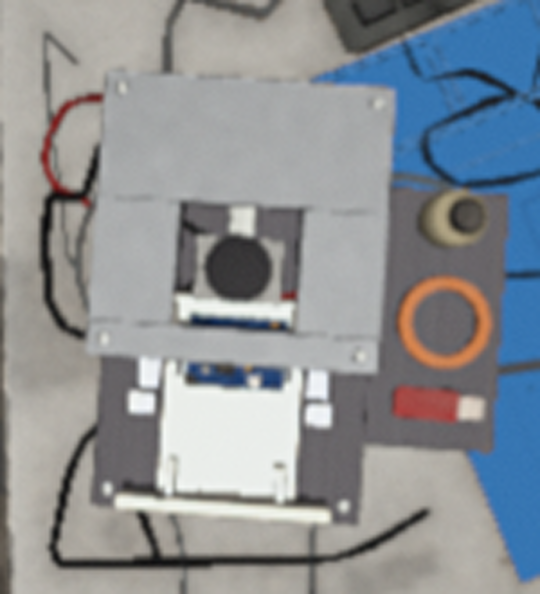

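```bash
cat > fit.py <<'E'
from h import *
from scipy.optimize import least_squares
c=robot.camera_params('top')
def cr(u,v): return [u/3.6+195-.36,v/3.6+105-.36]
G=[(98,75),(98,-75),(-50,-75),(-50,75),(32,32),(32,-32),(-32,-32),(-32,32)]
uv=np.array([cr(*p) for p in [(107,73),(395,87),(378,372),(88,347),(180,201),(303,210),(298,333),(175,320)]])
P=np.array([[x/1e3+.005,y/1e3,.089] for x,y in G])
def W(p,P):
    a=p[2];P=np.atleast_2d(P);return np.c_[p[0]+np.cos(a)*P[:,0]-np.sin(a)*P[:,1],p[1]+np.sin(a)*P[:,0]+np.cos(a)*P[:,1],P[:,2]]
if __name__=='__main__':
    s=least_squares(lambda p:(proj(W(p,P),c)-uv).ravel(),[.5,-.33,-.07],loss='soft_l1')
    print(s.x,np.rad2deg(s.x[2]));print((proj(W(s.x,P),c)-uv).round(2))
    p=s.x
    # carrier front plate edge at z=.054 ; crop pts front top edge
    f=np.array([cr(113,505),cr(330,522)]);b=np.array([cr(117,493),cr(331,511)])
    for nm,q in(('front',f),('back',b)):
        w=unproj(q,.054,c); d=w[:,:2]-p[:2]; Rm=np.array([[np.cos(p[2]),np.sin(p[2])],[-np.sin(p[2]),np.cos(p[2])]])
        print(nm,w.round(4).tolist(),'fix',(d@Rm.T*1e3).round(1).tolist())
    for nm,q,z in(('pad',cr(239,268),.079),('basefrontL',cr(92,505),.014),('basefrontR',cr(358,523),.014),('shelfR',cr(492,451),.014),('post L front',cr(140,413),.05),('post R',cr(318,426),.05)):
        w=unproj(q,z,c); d=w[:,:2]-p[:2]; Rm=np.array([[np.cos(p[2]),np.sin(p[2])],[-np.sin(p[2]),np.cos(p[2])]])
        print(nm,w.round(4).tolist(),'fix',(d@Rm.T*1e3).round(1).tolist())
E
python3 fit.py
```

```text
[ 0.50587751 -0.33366767 -0.09543767] -5.468175779082551
[[-0.11 -1.17]
 [ 0.33 -0.33]
 [ 0.19  0.27]
 [-0.25  1.88]
 [ 0.2  -0.2 ]
 [ 0.54 -0.57]
 [-0.27 -0.17]
 [-0.69  1.2 ]]
front [[0.3869, -0.2622, 0.054], [0.3748, -0.3779, 0.054]] fix [[-125.3, 59.8], [-126.3, -56.5]]
back [[0.3932, -0.2645, 0.054], [0.3806, -0.3786, 0.054]] fix [[-118.7, 58.1], [-120.4, -56.6]]
pad [[0.5104, -0.334, 0.079]] fix [[4.5, 0.1]]
basefrontL [[0.3835, -0.2462, 0.014]] fix [[-130.2, 75.4]]
basefrontR [[0.3695, -0.3945, 0.014]] fix [[-129.9, -73.6]]
shelfR [[0.4073, -0.4703, 0.014]] fix [[-85.1, -145.4]]
post L front [[0.4356, -0.2778, 0.05]] fix [[-75.3, 48.9]]
post R [[0.4259, -0.3731, 0.05]] fix [[-75.8, -46.9]]
```

```bash
cat > plan.py <<'E'
from fit import *
p=np.array([0.50588,-0.33367,-0.09544])
def to_tool(target_fix, z, yaw_off=0.):
    """target_fix (x,y) m in fixture frame, z world"""
    st=robot.read_state();Rm=R.from_rotvec(st['orientation'])
    t=W(p,[[*target_fix,z]])[0]
    a=p[2]
    Rt=R.from_matrix(np.array([[np.cos(a),np.sin(a),0],[np.sin(a),-np.cos(a),0],[0,0,-1]]))
    print('t',round(float(st['time_s']),2),'world target',t.round(4),'cur',st['position'].round(4),'F',st['force'].round(1),'open',round(float(st['opening']),2))
    print('turn now->tgt (tool)',(Rm.inv()*Rt).as_rotvec().round(4))
    print('shift cm in present axes',(Rm.inv().apply(t-st['position'])*100).round(2),' in target axes',(Rt.inv().apply(t-st['position'])*100).round(2))
    d=st['position'][:2]-p[:2];print('now in fixture mm',(np.array([[np.cos(a),np.sin(a)],[-np.sin(a),np.cos(a)]])@d*1e3).round(1),st['qpos'].round(2))
E
python3 - <<'E'
from plan import *
to_tool((-.170,0),.21)
im=cv2.imread('pics/top0.png')
big=cv2.resize(im,None,fx=4,fy=4,interpolation=cv2.INTER_CUBIC)
def poly(pts,col):
    q=(proj(W(p,np.array(pts)),c)*4+1.5).astype(int);cv2.polylines(big,[q],True,col,1)
g=lambda x0,x1,y0,y1,z:[[x0,y0,z],[x1,y0,z],[x1,y1,z],[x0,y1,z]]
poly(g(-.045,.103,-.075,.075,.089),(0,0,255));poly(g(-.027,.037,-.032,.032,.089),(0,0,255))
poly(g(-.126,-.118,-.058,.058,.054),(0,200,0));poly(g(-.075,-.065,.0405,.0545,.05),(255,0,255));poly(g(-.075,-.065,-.0545,-.0405,.05),(255,0,255))
poly(g(-.130,.10,-.075,.075,.014),(0,255,255))
th=np.linspace(0,6.28,30);poly([[.005+.018*np.cos(t),.018*np.sin(t),.079] for t in th],(255,255,0))
cv2.imwrite('pics/ov.png',big[450:1050,780:1380])
print(unproj([[190,281],[300,281]],0,c))
E
```

```text
t 0.8 world target [ 0.3367 -0.3175  0.21  ] cur [ 0.2049 -0.6169  0.2147] F [-0.1  1.5  0.9] open 1.0
turn now->tgt (tool) [ 1.000e-04 -0.000e+00  4.162e-01]
shift cm in present axes [ 21.94 -24.26   0.47]  in target axes [ 10.26 -31.06   0.47]
now in fixture mm [-272.6 -310.6] [-1.33  0.12  1.65 -0.    1.37 -0.08]
[[ 0.30894107 -0.17962877  0.        ]
 [ 0.30416272 -0.40545169  0.        ]]
```

View pics/ov.png

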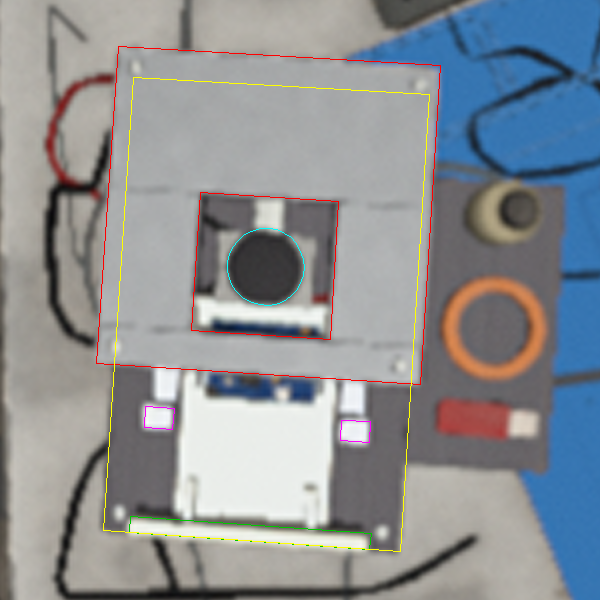

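The overlay matches the press, posts, pad and plate to within about 2 mm. The carrier origin is at x ≈ -126 mm, roughly 43 mm short of home. I'll turn the tool to line up and move in front of the plate.

drive_tool([
  [0, 0, 0, 0, 0, 0.139, 50],
  [0, 0, 0, 0, 0, 0.139, 50],
  [0, 0, 0, 0, 0, 0.138, 50],
  [1.0, -3.0, 0, 0, 0, 0, 50],
  [1.3, -4.0, 0, 0, 0, 0, 50],
  [1.3, -4.0, 0, 0, 0, 0, 50],
  [1.3, -4.0, 0, 0, 0, 0, 50],
  [1.3, -4.0, 0, 0, 0, 0, 50],
])

```text
time_s: 1.8
position: [0.2851, -0.4324, 0.2148]
orientation: [3.138, -0.15, 0.001]
force: [-0.2, 0.1, -0.6]
opening: 0.498
```

drive_tool([
  [1.3, -4.0, 0, 0, 0, 0, 50],
  [1.3, -4.0, 0, 0, 0, 0, 50],
  [1.0, -3.0, 0, 0, 0, 0, 50],
  [0.5, -1.0, 0, 0, 0, 0, 50],
  [0, 0, 0, 0, 0, 0, 50],
])

```text
time_s: 2.42
position: [0.3372, -0.3181, 0.2149]
orientation: [3.137, -0.148, 0.0]
force: [0.7, -0.4, -0.8]
opening: 0.497
```

```bash
python3 - <<'E'
from plan import *
to_tool((-.165,0),.028)
im=robot.snapshot('wrist');cv2.imwrite('pics/w1.png',im[:,:,::-1])
E
```

```text
t 2.42 world target [ 0.3416 -0.3179  0.028 ] cur [ 0.3372 -0.3181  0.2149] F [ 0.7 -0.4 -0.8] open 0.5
turn now->tgt (tool) [ 0.0007 -0.0002  0.0013]
shift cm in present axes [ 0.44 -0.07 18.69]  in target axes [ 0.44 -0.06 18.69]
now in fixture mm [-169.4   -0.6] [-0.87 -0.31  2.05 -0.    1.4   0.79]
```

View pics/w1.png

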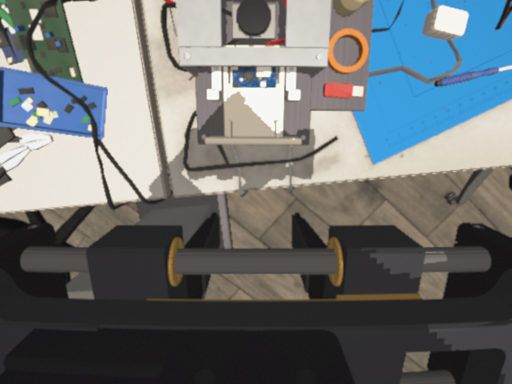

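The wrist view shows the plate centred at about (256,140), the pad at (254,15), and the fingers well in front of the plate. I'll check the fit against this picture.

```bash
python3 - <<'E'
from plan import *
w=robot.camera_params('wrist')
im=cv2.imread('pics/w1.png')[0:200,140:390]
big=cv2.resize(im,None,fx=3,fy=3,interpolation=cv2.INTER_CUBIC)
def poly(pts,col):
    q=((proj(W(p,np.array(pts)),w)-[140,0])*3+1).astype(int);cv2.polylines(big,[q],True,col,1)
g=lambda x0,x1,y0,y1,z:[[x0,y0,z],[x1,y0,z],[x1,y1,z],[x0,y1,z]]
poly(g(-.045,.103,-.075,.075,.089),(0,0,255));poly(g(-.027,.037,-.032,.032,.089),(0,0,255))
poly(g(-.126,-.118,-.058,.058,.054),(0,200,0));poly(g(-.075,-.065,.0405,.0545,.05),(255,0,255));poly(g(-.075,-.065,-.0545,-.0405,.05),(255,0,255))
poly(g(-.130,.10,-.075,.075,.014),(0,255,255))
th=np.linspace(0,6.28,30);poly([[.005+.018*np.cos(t),.018*np.sin(t),.079] for t in th],(255,255,0))
cv2.imwrite('pics/ovw.png',big)
E
```

```text
(no output)
```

View pics/ovw.png

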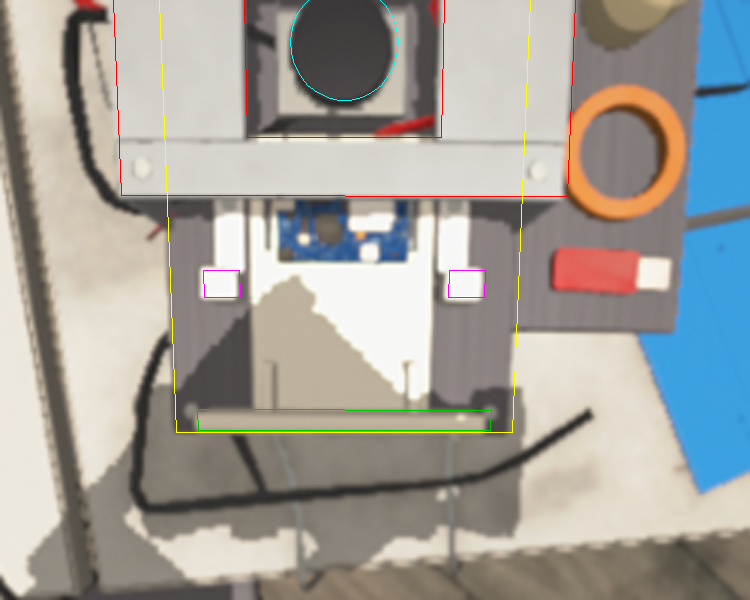

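Both cameras agree to about 1–2 mm. Next I'll descend in front of the plate.

drive_tool([
  [0, 0, 3, 0, 0, 0, 50],
  [0, 0, 4, 0, 0, 0, 50],
  [0, 0, 4, 0, 0, 0, 50],
  [0, 0, 3.7, 0, 0, 0, 50],
  [0, 0, 2.5, 0, 0, 0, 50],
  [0, 0, 1.5, 0, 0, 0, 50],
  [0, 0, 0, 0, 0, 0, 50],
])

```text
time_s: 3.35
position: [0.3362, -0.3181, 0.0267]
orientation: [-3.136, 0.151, 0.002]
force: [-0.6, 0.4, 0.5]
opening: 0.5
```

drive_tool([
  [1.0, 0, 0, 0, 0, 0, 50],
  [1.0, 0, 0, 0, 0, 0, 50],
  [0.5, 0, 0, 0, 0, 0, 50],
  [0.5, 0, 0, 0, 0, 0, 50],
  [0.5, 0, 0, 0, 0, 0, 50],
  [0.5, 0, 0, 0, 0, 0, 50],
  [0, 0, 0, 0, 0, 0, 50],
])

```text
time_s: 4.22
position: [0.3772, -0.3219, 0.0276]
orientation: [3.138, -0.15, 0.001]
force: [-0.7, -0.5, 0.3]
opening: 0.503
```

```bash
python3 - <<'E'
from plan import *
to_tool((-.093,0),.028)
for n in ['wrist','scene']:
    im=robot.snapshot(n);cv2.imwrite(f'pics/{n}2.png',im[:,:,::-1])
E
```

```text
t 4.22 world target [ 0.4133 -0.3248  0.028 ] cur [ 0.3772 -0.3219  0.0276] F [-0.7 -0.5  0.3] open 0.5
turn now->tgt (tool) [ 0.0001 -0.0009  0.0002]
shift cm in present axes [ 3.62 -0.05 -0.03]  in target axes [ 3.62 -0.05 -0.04]
now in fixture mm [-129.2   -0.5] [-0.81 -0.02  2.14  0.    1.02  0.85]
```

View pics/wrist2.png

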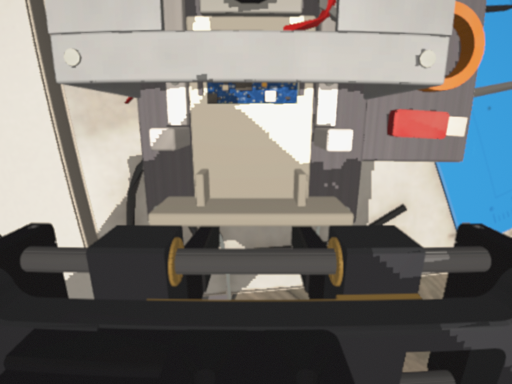

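The plate spans row 211, columns 150–355, just ahead of the fingers. The posts are at (168,138) and (340,140). I'll keep pushing in modest steps.

drive_tool([
  [0.5, 0, 0, 0, 0, 0, 50],
  [0.5, 0, 0, 0, 0, 0, 50],
  [0.5, 0, 0, 0, 0, 0, 50],
  [0.5, 0, 0, 0, 0, 0, 50],
  [0.5, 0, 0, 0, 0, 0, 50],
  [0, 0, 0, 0, 0, 0, 50],
])

```text
time_s: 5.08
position: [0.4026, -0.3244, 0.0278]
orientation: [3.138, -0.149, 0.002]
force: [-0.4, 0.3, 1.1]
opening: 0.497
```

```bash
python3 - <<'E'
from plan import *
to_tool((-.093,0),.028)
for n in ['wrist']:
    im=robot.snapshot(n);cv2.imwrite(f'pics/{n}3.png',im[:,:,::-1])
E
```

```text
t 5.08 world target [ 0.4133 -0.3248  0.028 ] cur [ 0.4026 -0.3244  0.0278] F [-0.4  0.3  1.1] open 0.5
turn now->tgt (tool) [ 0.0003 -0.0015  0.0004]
shift cm in present axes [ 1.07 -0.06 -0.02]  in target axes [ 1.07 -0.06 -0.02]
now in fixture mm [-103.7   -0.6] [-0.78  0.03  2.09  0.    1.02  0.88]
```

View pics/wrist3.png

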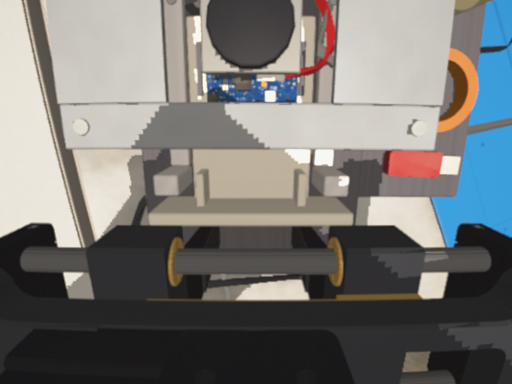

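The plate follows the fingers evenly and sits just short of the posts. From here I'll use small steps and watch the force.

drive_tool([
  [0.25, 0, 0, 0, 0, 0, 50],
  [0.25, 0, 0, 0, 0, 0, 50],
  [0.2, 0, 0, 0, 0, 0, 50],
  [0, 0, 0, 0, 0, 0, 50],
])

```text
time_s: 5.62
position: [0.4088, -0.325, 0.0278]
orientation: [3.138, -0.15, 0.001]
force: [-3.8, 0.3, 2.4]
opening: 0.5
```

drive_tool([
  [0.2, 0, 0, 0, 0, 0, 50],
  [0, 0, 0, 0, 0, 0, 50],
])

```text
time_s: 5.88
position: [0.4108, -0.3252, 0.0277]
orientation: [3.138, -0.15, 0.001]
force: [-3.7, 0.4, 3.8]
opening: 0.5
```

drive_tool([
  [0.15, 0, 0, 0, 0, 0, 50],
  [0, 0, 0, 0, 0, 0, 50],
])

```text
time_s: 6.12
position: [0.411, -0.3251, 0.0277]
orientation: [-3.137, 0.15, 0.005]
force: [-9.1, 0.4, 6.8]
opening: 0.501
```

drive_tool([
  [0.15, 0, 0, 0, 0, 0, 50],
  [0, 0, 0, 0, 0, 0, 50],
])

```text
time_s: 6.38
position: [0.411, -0.3251, 0.0278]
orientation: [-3.137, 0.15, 0.01]
force: [-15.3, 1.9, 11.2]
opening: 0.502
```

```bash
python3 - <<'E'
from plan import *
to_tool((-.093,0),.028)
ims=[]
for n in ['wrist','scene','top']:
    im=robot.snapshot(n);cv2.imwrite(f'pics/{n}4.png',im[:,:,::-1]);ims.append(im[:,:,::-1])
a=cv2.resize(ims[0][90:240,130:380],None,fx=3.2,fy=2,interpolation=cv2.INTER_CUBIC)
b=cv2.resize(ims[1][150:270,170:340],None,fx=4.7,fy=2.5,interpolation=cv2.INTER_CUBIC)[:, :800]
cv2.imwrite('pics/c4.png',np.vstack([a,cv2.resize(ims[1][160:270,180:340],(800,300),interpolation=cv2.INTER_CUBIC)]))
E
```

```text
t 6.38 world target [ 0.4133 -0.3248  0.028 ] cur [ 0.411  -0.3251  0.0278] F [-15.3   1.9  11.2] open 0.5
turn now->tgt (tool) [-0.0009  0.0066  0.    ]
shift cm in present axes [ 0.22 -0.05 -0.03]  in target axes [ 0.22 -0.05 -0.02]
now in fixture mm [-95.2  -0.5] [-0.77  0.05  2.07 -0.    1.03  0.9 ]
```

View pics/c4.png

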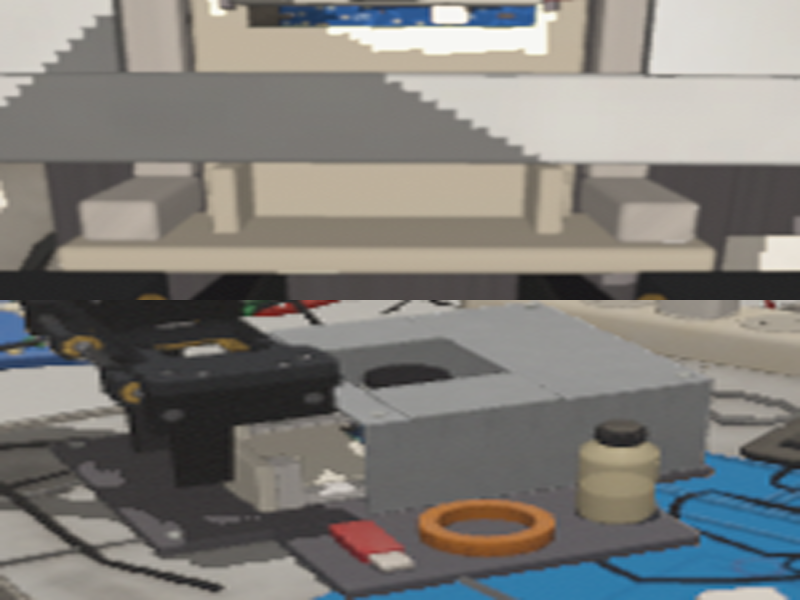

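The force rises to 15 N with no further motion, and both posts appear to touch the plate. I'll back straight off, rise, close the gripper, and check from above.

drive_tool([
  [-0.4, 0, 0, 0, 0, 0, 50],
  [-1.0, 0, 0, 0, 0, 0, 50],
  [-1.5, 0, 0, 0, 0, 0, 50],
  [-1.5, 0, 0, 0, 0, 0, 50],
  [0, 0, -3, 0, 0, 0, 20],
  [0, 0, -4, 0, 0, 0, 0],
  [0, 0, -4, 0, 0, 0, 0],
  [0, 0, -3, 0, 0, 0, 0],
])

```text
time_s: 7.52
position: [0.3694, -0.3214, 0.1696]
orientation: [3.137, -0.15, 0.003]
force: [0.5, -1.1, 0.1]
opening: 0.136
```

```bash
python3 - <<'E'
from plan import *
to_tool((.005,0),.16)
w=robot.camera_params('wrist');st=robot.read_state()
for n,cc in (('wrist',w),('top',c)):
    im=robot.snapshot(n)[:,:,::-1];cv2.imwrite(f'pics/{n}5.png',im)
    x0,y0,x1,y1=(120,0,390,200) if n=='wrist' else (205,120,340,260)
    s=2.95 if n=='wrist' else 4.2
    big=cv2.resize(im[y0:y1,x0:x1],None,fx=s,fy=s,interpolation=cv2.INTER_CUBIC)
    def poly(pts,col):
        q=((proj(W(p,np.array(pts)),cc,st)-[x0,y0])*s+s/2-.5).astype(int);cv2.polylines(big,[q],True,col,1)
    g=lambda x0,x1,y0,y1,z:[[x0,y0,z],[x1,y0,z],[x1,y1,z],[x0,y1,z]]
    poly(g(-.027,.037,-.032,.032,.089),(0,0,255))
    poly(g(-.083,-.075,-.058,.058,.054),(0,200,0));poly(g(-.075,-.065,.0405,.0545,.05),(255,0,255));poly(g(-.075,-.065,-.0545,-.0405,.05),(255,0,255))
    cv2.imwrite(f'pics/{n}5o.png',big)
E
```

```text
t 7.53 world target [ 0.5109 -0.3341  0.16  ] cur [ 0.3694 -0.3214  0.1696] F [ 0.5 -1.1  0.1] open 0.14
turn now->tgt (tool) [ 0.0013 -0.0017 -0.0002]
shift cm in present axes [14.2  -0.09  0.98]  in target axes [14.21 -0.08  0.96]
now in fixture mm [-137.1   -0.8] [-0.83 -0.21  2.05  0.    1.3   0.84]
```

View pics/wrist5o.png

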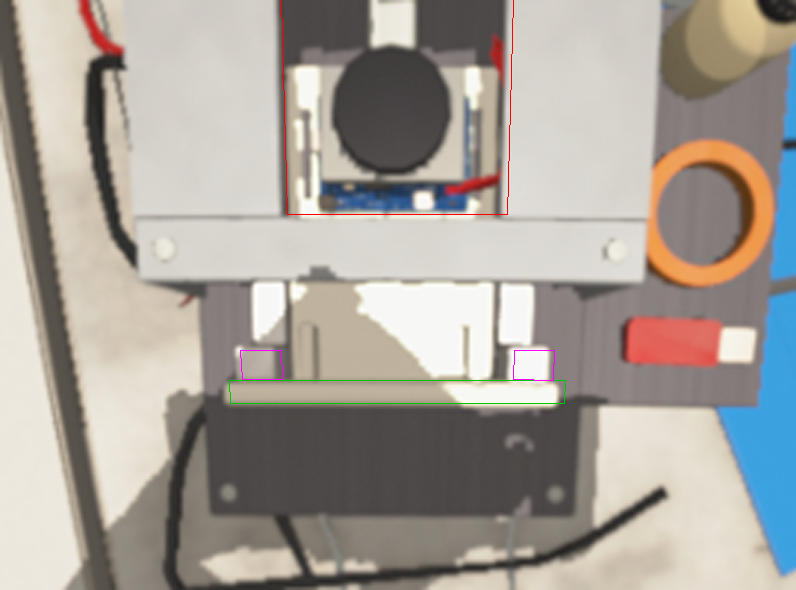

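View pics/top5o.png

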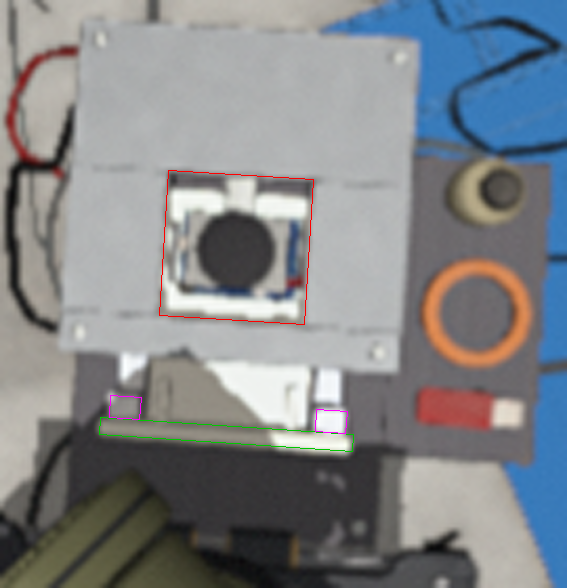

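Both views show the plate's back face flush against both posts. The pad is centred in the window and the bystanders haven't moved. I'll go over the pad with the gripper shut.

drive_tool([
  [1.5, 0, 0, 0, 0, 0, 0],
  [3.0, 0, 0, 0, 0, 0, 0],
  [3.2, 0, 0, 0, 0, 0, 0],
  [3.0, 0, 0, 0, 0, 0, 0],
  [2.0, 0, 0, 0, 0, 0, 0],
  [1.4, 0, 0, 0, 0, 0, 0],
  [0, 0, 0, 0, 0, 0, 0],
])

```text
time_s: 8.5
position: [0.5103, -0.3341, 0.166]
orientation: [-3.137, 0.148, 0.003]
force: [0.1, -0.1, 0.3]
opening: 0.005
```

```bash
python3 - <<'E'
from plan import *
to_tool((.005,0),.085)
for n in ['scene','top']:
    im=robot.snapshot(n);cv2.imwrite(f'pics/{n}6.png',im[:,:,::-1])
a=cv2.imread('pics/scene6.png')[100:290,150:360];cv2.imwrite('pics/s6.png',cv2.resize(a,None,fx=3,fy=3))
E
```

```text
t 8.5 world target [ 0.5109 -0.3341  0.085 ] cur [ 0.5103 -0.3341  0.166 ] F [ 0.1 -0.1  0.3] open 0.0
turn now->tgt (tool) [-0.0014  0.0022  0.0011]
shift cm in present axes [0.07 0.01 8.1 ]  in target axes [0.05 0.   8.1 ]
now in fixture mm [4.5 0. ] [-0.67  0.07  1.79 -0.    1.28  1.  ]
```

View pics/s6.png

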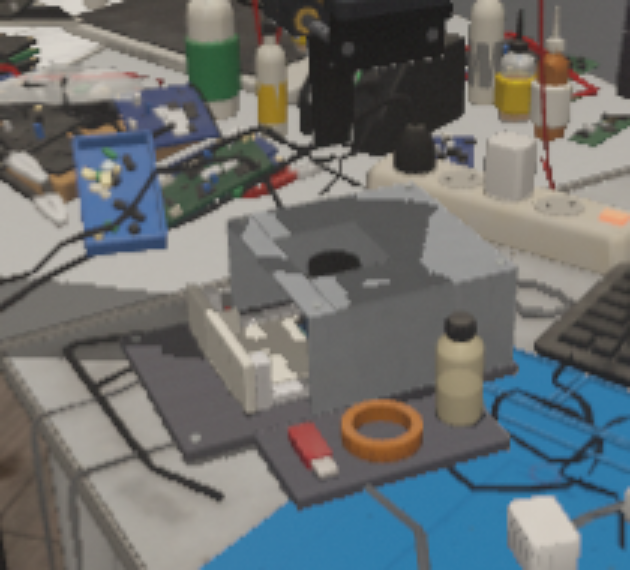

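The scene view shows the plate against the posts and the shut fingers above the window. I'll descend to the pad.

drive_tool([
  [0, 0, 2, 0, 0, 0, 0],
  [0, 0, 2.5, 0, 0, 0, 0],
  [0, 0, 2, 0, 0, 0, 0],
  [0, 0, 1.0, 0, 0, 0, 0],
  [0, 0, 0.5, 0, 0, 0, 0],
  [0, 0, 0, 0, 0, 0, 0],
])

```text
time_s: 9.35
position: [0.5103, -0.3347, 0.0878]
orientation: [3.138, -0.15, 0.0]
force: [-0.5, -0.3, 0.6]
opening: 0.005
```

drive_tool([
  [0, 0, 0.4, 0, 0, 0, 0],
  [0, 0, 0.4, 0, 0, 0, 0],
  [0, 0, 0.3, 0, 0, 0, 0],
  [0, 0, 0, 0, 0, 0, 0],
])

```text
time_s: 9.85
position: [0.5101, -0.3347, 0.0771]
orientation: [3.138, -0.149, -0.0]
force: [-2.5, 1.1, 4.8]
opening: 0.007
```

drive_tool([
  [0, 0, 0.4, 0, 0, 0, 0],
  [0, 0, 0.3, 0, 0, 0, 0],
  [0, 0, 0, 0, 0, 0, 0],
])

```text
time_s: 10.22
position: [0.5094, -0.3348, 0.0701]
orientation: [3.138, -0.149, -0.003]
force: [-4.5, 1.2, 6.6]
opening: 0.004
```

drive_tool([
  [0, 0, 0.3, 0, 0, 0, 0],
  [0, 0, 0.3, 0, 0, 0, 0],
  [0, 0, 0, 0, 0, 0, 0],
])

```text
time_s: 10.6
position: [0.5091, -0.3347, 0.0643]
orientation: [-3.138, 0.149, 0.004]
force: [-6.6, 0.2, 7.7]
opening: 0.004
```

drive_tool([
  [0, 0, 0.2, 0, 0, 0, 0],
  [0, 0, 0, 0, 0, 0, 0],
])

```text
time_s: 10.85
position: [0.5091, -0.3347, 0.0624]
orientation: [-3.138, 0.149, 0.004]
force: [-5.4, 1.8, 8.0]
opening: 0.004
```

drive_tool([
  [0, 0, 0.2, 0, 0, 0, 0],
  [0, 0, 0, 0, 0, 0, 0],
])

```text
time_s: 11.1
position: [0.5091, -0.3348, 0.0616]
orientation: [-3.138, 0.149, 0.005]
force: [-9.6, 2.7, 12.8]
opening: 0.002
```

drive_tool([
  [0, 0, 0.2, 0, 0, 0, 0],
  [0, 0, 0, 0, 0, 0, 0],
  [0, 0, 0, 0, 0, 0, 0],
])

```text
time_s: 11.48
position: [0.5092, -0.3349, 0.0613]
orientation: [-3.138, 0.149, 0.005]
force: [-12.5, 5.3, 20.3]
opening: 0.005
```

```bash
python3 - <<'E'
from plan import *
to_tool((.005,0),.06)
ims=[]
for n in ['scene','top','wrist']:
    im=robot.snapshot(n);cv2.imwrite(f'pics/{n}7.png',im[:,:,::-1])
a=cv2.imread('pics/scene7.png')[130:270,180:340];cv2.imwrite('pics/s7.png',cv2.resize(a,None,fx=4.2,fy=4.2,interpolation=cv2.INTER_CUBIC))
E
```

```text
t 11.47 world target [ 0.5109 -0.3341  0.06  ] cur [ 0.5092 -0.3349  0.0613] F [-12.5   5.3  20.3] open 0.01
turn now->tgt (tool) [0.     0.0032 0.0007]
shift cm in present axes [ 0.16 -0.09  0.13]  in target axes [ 0.16 -0.09  0.13]
now in fixture mm [ 3.4 -0.9] [-0.67  0.18  1.86 -0.    1.1   1.  ]
```

View pics/s7.png

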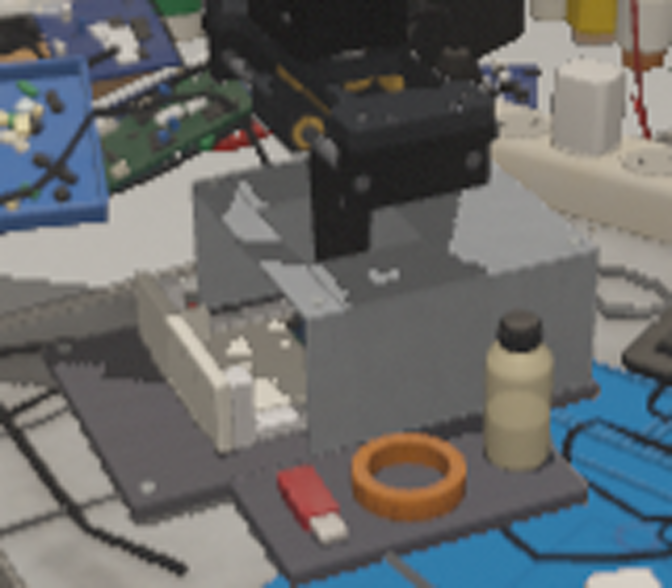

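View pics/wrist7.png

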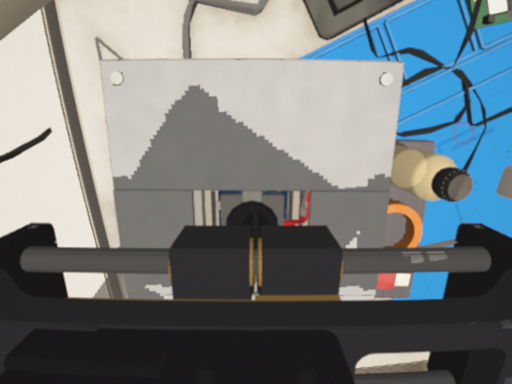

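The height has stopped changing at z = 61.3 mm while the force climbed from 8 to 20 N, so the lever is on its lower stop. The fingers are clear inside the window, and the plate is still against the posts. I'll do a final hold check and hand in.

drive_tool([
  [0, 0, 0, 0, 0, 0, 0],
  [0, 0, 0, 0, 0, 0, 0],
  [0, 0, 0, 0, 0, 0, 0],
])

```text
time_s: 12.0
position: [0.5092, -0.3349, 0.0613]
orientation: [-3.138, 0.149, 0.005]
force: [-13.0, 6.0, 21.7]
opening: 0.006
```

```bash
python3 - <<'E'
from plan import *
st=robot.read_state();print(st['time_s'],st['position'],st['force'])
print(robot.close_job())
st=robot.read_state();print(st['time_s'],st['position'],st['force'])
E
```

```text
12.0 [ 0.50922009 -0.33491011  0.06129271] [-12.9800808    6.00614037  21.72811012]
the job is handed in; nothing more can be done
None
the job is handed in; nothing more can be done
```

The carrier is pushed home and the pad is pressed and held down. I handed the job in at 12.0 s with the arm still pressing.

- **Carrier:** I pushed it about 43 mm with the half-open fingers until it stopped moving and the force rose to about 15 N. The wrist and top pictures then showed the push plate flush against both stop posts. The last scene picture, taken with the pad pressed, still shows it against the near post.
- **Pad:** I went down through the window with the gripper shut and pressed until the height stopped at 61.3 mm while the force rose from 8 to about 21 N. The given geometry predicts about 62 mm for a flat fingertip on the fully tipped pad. The last reading before handing in was steady.
- **Side force:** while holding, the tool also reads about 14 N sideways, most likely friction on the tipped pad. The fingers look clear of the window edges.
- **Surroundings:** the tape roll, USB stick and bottle showed no movement in the pictures, and I saw no contact with the guard.
- **Not checked:** the lever angle was never measured directly. I judged "fully pressed" from the height and the force. After hand-in the state could no longer be read, so I have no reading for the second that followed.

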